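# Find the hidden catch of the battery box

### The arm

A 6-joint arm with a two-finger parallel gripper is mounted at the origin on the work surface. World frame = base frame: x ahead of the robot, y to its left, z up, the work surface at z = 0. Lengths are in mm, angles in rad, forces in N, time in s.
With the tool pointing down it reaches from about 400 to 925 mm from the base axis. Payload 12.5 kg.
Tool frame: the origin (TCP) lies at the very end of the fingers, on their centre line; the grasp point (between the pads) lies 19 mm behind it; z points along the fingers, y is the line along which they close (so a half turn about z gives the same grasp; the last joint's range is limited). The gripper opens to 95 mm and grips with 3 to 60 N. Pads are 20 mm wide; open, the fingers measure 119 mm over their backs; the gripper's body (75 mm by 180 mm) begins 59 mm behind the grasp point.
Start: joints at [1.097, 0.491, 1.559, -0, 1.092, -0.106], TCP at [224.712, 583.225, 214.661] pointing down, gripper open.
Joint ranges: [-3.1, 3.1], [-0.84, 2.19], [0.05, 2.79], [-1.13, 4.28], [0.06, 2.93], [-2.69, 2.69]. Speed limits (rad/s): [2.22, 2.22, 2.79, 3.14, 3.14, 3.14].

### API

Orientations are given as [roll, pitch, yaw] about the fixed x, y, z axes, in that order (R = Rz(yaw) Ry(pitch) Rx(roll)).
In Python, from cell import * gives the robot as it stands.
- The arm moves only by the tool jog_arm, never from a script. Its argument "targets" is a list of rows, each an object with "turn": the turn, a rotation vector about the world's x, y, z in degrees, a list of three; "slide": the shift along the world's x, y, z in mm, a list of three; "claw": the opening in per cent of the stroke, from 0 (shut) to 100 (fully open). In form: [{"turn": [wx, wy, wz], "slide": [x, y, z], "claw": claw}, ...]. A call has 1 to 5 rows; each row shifts and turns the commanded pose from where the row before left it; what a row does not reach is not made up. A row lasts 1/8 s, in which the tool goes at most 62.5 mm and 10.7 degrees, less where a joint would pass 70% of its speed; a pose out of reach is approached as far as the arm can. A call with a gripper value outside its range is refused whole. The fingers move at their own pace and stop on an object; the grip force is fixed at half the most. Time passes only in rows, so rows that do not move let the fingers close. It gives the time, the measured TCP pose, the force, the opening and the grip force at its end, in the units of the state.
- state(): the state, without advancing time (a new reading comes with each control period).
- read_camera(name): name is "side" or "top"; returns a dict with "frame" (400x640x3 uint8, blue, green, red), "mtx" (3x3 intrinsics, pixels), "R" (3x3) and "t" (3): a world point X has camera coordinates R X + t. Camera axes: x right, y down, z forward; pixel columns grow to the right and rows downward; lengths in mm; the calibration is good to about 2 mm. A picture is of the moment at which its call begins. There is no depth.
- job_done(): hands the job in; it is judged then, once.
Trained networks look in the newest picture that a camera, given by its name, has taken for a name from the list of things; names that differ only in an ending like _2 or _b are one class to them, and where a whole thing is asked for, a point or a joint stands for the part that bears it (a point fixed in the world has none). Each returns a list of dicts, best first, with "conf" (0 to 1); they miss things now and then, are a little off and sometimes report something else, mostly with a low value. They report only what shows in the picture. A call takes as long as a camera call.
- look_for(query, camera): "xy" ([column, row] in pixels, amid what is visible of it).
The state is a dict: "t": time; "joints": joint angles; "qvel": joint speeds; "tau": joint torques, N m; "eef_pos": TCP position; "tcp_rot": TCP orientation; "ft_force": force on the tool from outside, world axes, zero at the start; "moment": the same for the moment, N m; "opening": opening from 0.0 (shut) to 1.0 (fully open); "grip_force": force on a finger pad.
Only numpy, scipy, OpenCV 4.12 (cv2) and the standard library are available. Lean on these libraries where they do the work, as an engineer would, in place of code of your own. Each camera call takes 0.05 s, during which the arm holds its last target. There are 200 camera calls.

### The job

The remote needs new batteries and they are in the walnut box, whose drawer has no handle: one of the five look-alike tiles on its flat top is a hidden push catch. Feel along the tiles with a fingertip for the one that gives, press it fully home so that the drawer springs out by itself, then take your hand away. Do not touch the drawer, and leave the other things on the table where they are, not picked up or pushed about.

Things in the scene. Friction and masses are not known exactly. Their poses are not given: they have to be found in the camera images.
- box: dark walnut battery box, 130 mm (its x) by 280 mm (its y) by 70 mm tall, heavy and fixed to the table. Origin under its centre; its -x side is the front with the drawer. Its flat top has a row of five identical pale wooden tiles along its y, flush with the dark frame (top at z = 70 mm). Each tile is 60 mm (box x) by 46 mm (box y), spaced 48 mm centre to centre. Four tiles are rigid; one, a different one each time and looking the same, is the hidden push catch
- tile1 (a point): centre of the top surface of tile place 1 (box frame x 0, y +96 mm, z 70 mm), the tile not being pressed; axes as the box. Any of the five places may hold the catch
- tile2 (a point): centre of the top surface of tile place 2 (box frame x 0, y +48 mm, z 70 mm), the tile not being pressed; axes as the box. Any of the five places may hold the catch
- tile3 (a point): centre of the top surface of tile place 3 (box frame x 0, y +0 mm, z 70 mm), the tile not being pressed; axes as the box. Any of the five places may hold the catch
- tile4 (a point): centre of the top surface of tile place 4 (box frame x 0, y -48 mm, z 70 mm), the tile not being pressed; axes as the box. Any of the five places may hold the catch
- tile5 (a point): centre of the top surface of tile place 5 (box frame x 0, y -96 mm, z 70 mm), the tile not being pressed; axes as the box. Any of the five places may hold the catch
- catch (a joint): how far the hidden catch tile is pushed down, in m: 0 flush, 0.007 fully home. It is sprung: about 1.6 N to start it moving, under 6 N fully home; past about 0.0045 it lets the drawer go. It rises again when released
- drawer: shallow drawer across the front of the box, with spare batteries in it; no handle, its front (262 x 48 mm, box z 8 to 56 mm) flush with the box. Shut, its origin coincides with the box's origin; a spring drives it out along box -x by 45 mm within about a second once the catch lets go, and it stays out. It cannot be opened without the catch
- remote: black plastic remote, 170 x 45 x 18 mm, loose, lying flat near the box's back; origin under its centre, x along its length
- spoon: wooden spoon, 250 mm long, loose, lying on the table to the right; handle towards its -x
- lunchbox: closed stainless steel lunch box with flap clasps, 134 x 187 x 59 mm, loose, to the left; origin under its centre
- teapot: white ceramic teapot, body 140 mm across, 128 mm tall, spout to its +y and handle to its -y (220 mm over both), loose, to the right; origin under its centre
- tumbler: glass tumbler, 76 mm across, 100 mm tall, loose, beyond the box to the left; origin under its centre

How it is judged (in metres and radians):
On the way:
1. the hidden catch tile is pressed down past 4.2 mm (value of joint catch above 0.0042 m), for 0.05 s.
At the end, for the whole second after the job is handed in: the drawer stands out of the box by more than 38 mm, at rest; the catch tile is released and up again (pressed less than 1.5 mm); remote, spoon, lunch box, teapot and tumbler lie within 25 mm of where they started (x of drawer in the frame of box below -0.038 m and value of joint catch below 0.0015 m and linear speed of drawer below 0.01 m/s and distance of each of remote, spoon, lunchbox, teapot, tumbler from where it was at the start of the episode below 0.025 m); the robot touches nothing.
It fails at once if the drawer is pushed or pulled by the robot (more than 2 N) (contact force between any of the fingers, the arm and drawer above 2 N).
It fails at once if a bystander is shoved more than 25 mm or picked up more than 15 mm (distance of any of remote, spoon, lunchbox, teapot, tumbler from where it was at the start of the episode above 0.025 m or height (world z) of any of remote, spoon, lunchbox, teapot, tumbler above 0.015 m).
It also fails if it takes over 51 s, if anything falls off the work surface, if the arm or the gripper's body presses on something with over 40 N, if the wrist force passes 120 N, or if a joint passes its speed limit or range.

## Working session

There is one attempt and no reset: what is moved stays moved. The work goes in short steps, Python scripts to look and compute and a tool call to move; the robot and the scene stay as the last step left them, time stands still between calls to the robot, and variables do not carry over. Pictures are saved under pics/ and viewed, at most 10 in all, crops included, and the job is handed in when it is done.

Besides the shell and the picture viewer there is one more tool, called after ">>>" as name([rows], argument=value, ...), one row to a line, values as JSON. jog_arm: Moves the arm, as the interface text tells. Its arguments: {"type":"object","properties":{"targets":{"type":"array","items":{"type":"object","properties":{"turn":{"type":"array","items":{"type":"number"}},"slide":{"type":"array","items":{"type":"number"}},"claw":{"type":"number"}}}}},"required":["targets"]}

```bash
mkdir -p pics
python3 - <<'E'
from cell import *
import cv2
for c in("top","side"):
    d=read_camera(c); cv2.imwrite(f"pics/{c}0.png",d["frame"])
    print(c,d["mtx"].tolist(),d["R"].round(4).tolist(),d["t"].round(1).tolist())
    for n in("box","tile1","remote","tumbler","lunchbox","teapot"):
        print(n,[(r["xy"],r["conf"]) for r in look_for(n,c)][:5])
s=state();print(s["eef_pos"],s["tcp_rot"],s["ft_force"],s["opening"])
E
```

```text
top [[508.31329042312075, 0.0, 321.3059300170479], [0.0, 508.31329042312075, 203.60252064275303], [0.0, 0.0, 1.0]] [[0.0301, -0.9995, 0.006], [-0.9982, -0.0304, -0.0512], [0.0514, -0.0045, -0.9987]] [0.8, 572.0, 1552.9]
box [([316.7, 232.9], 0.77)]
tile1 [([307.4, 224.6], 0.66)]
remote [([313.5, 184.2], 0.7)]
tumbler [([258.9, 144.3], 0.8)]
lunchbox [([196.1, 208.6], 0.77)]
teapot [([450.6, 186.1], 0.56)]
side [[437.45631783880776, 0.0, 325.33893042841237], [0.0, 437.45631783880776, 198.618475707933], [0.0, 0.0, 1.0]] [[0.9809, -0.1946, 0.0041], [-0.1398, -0.7189, -0.681], [0.1355, 0.6674, -0.7323]] [-588.9, 147.4, 1150.1]
box [([282.0, 221.9], 0.63)]
tile1 [([305.9, 217.4], 0.57), ([378.7, 331.6], 0.33)]
remote [([331.7, 204.6], 0.82)]
tumbler [([357.5, 149.2], 0.89)]
lunchbox [([286.6, 129.0], 0.85)]
teapot [([377.1, 331.4], 0.84)]
[224.72847466 583.22806073 214.68101968] [3.14143839e+00 5.25042922e-06 2.77374476e+00] [-0.1513197  -0.01735263 -0.18978215] 0.9968927212622458
```

View pics/top0.png

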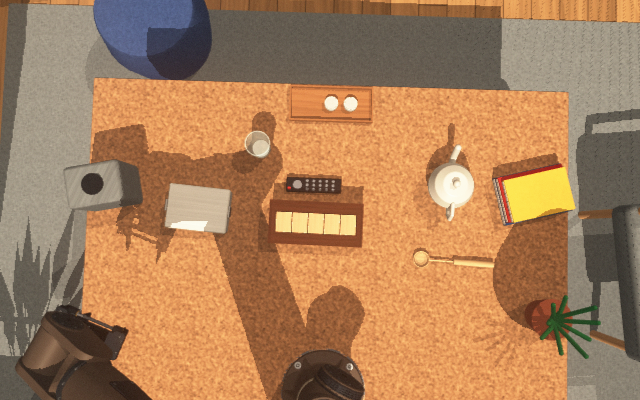

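View pics/side0.png

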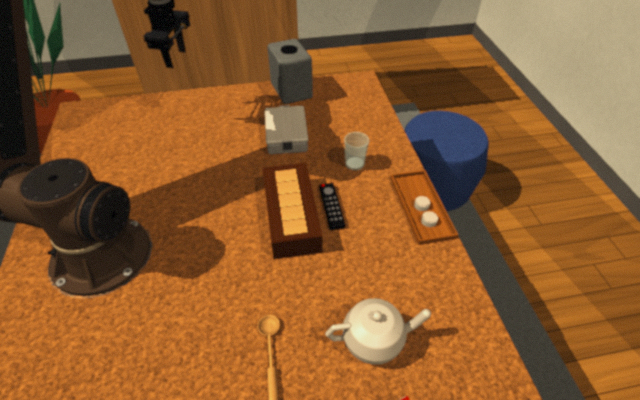

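The top view shows the box at about (316,224), with the tile strip running from (276,222) to (356,225). The remote lies behind it at (313,185), the lunch box is to its left at (198,208) and the tumbler is at (258,145). The side view agrees, with the strip at about (290,200). I'll segment the strip next.

```bash
cat > h.py <<'E'
import numpy as np,cv2
def unproj(d,uv,z):
    K,R,t=[np.asarray(d[k],float) for k in("mtx","R","t")]
    c=-R.T@t; r=R.T@np.linalg.solve(K,[*uv,1]); return c+r*(z-c[2])/r[2]
E
python3 - <<'E'
from cell import *
from h import *
for c,roi in(("top",(268,206,362,242)),("side",(262,163,318,238))):
    d=read_camera(c); f=d["frame"].astype(int); x0,y0,x1,y1=roi
    m=np.zeros(f.shape[:2],np.uint8)
    m[y0:y1,x0:x1]=((f[...,1]>150)&(f[...,2]>190))[y0:y1,x0:x1]
    n,l,st,ce=cv2.connectedComponentsWithStats(cv2.morphologyEx(m,cv2.MORPH_CLOSE,np.ones((3,3))))
    k=1+st[1:,4].argmax(); print(c,st[k],ce[k])
    p=np.argwhere(l==k)[:,::-1].astype(float)
    w=np.array([unproj(d,q,70)[:2] for q in p])
    (cx,cy),sz,a=cv2.minAreaRect(w.astype(np.float32))
    print(np.round((cx,cy),1),np.round(sz,1),a, w.mean(0))
    v=np.linalg.eigh(np.cov(w.T))[1][:,-1]; v*=np.sign(v[1]); print("yaxis",v,"yaw deg",np.degrees(np.arctan2(-v[0],v[1])))
E
```

```text
top [ 276  212   80   23 1596] [315.53822055 222.97681704]
[510.8  33.9] [236.8  59.3] 89.01112365722656 [510.79700047  33.7635936 ]
yaxis [0.01772789 0.99984285] yaw deg -1.0157864510411738
side [ 276  170   31   64 1282] [290.22542902 202.37831513]
[508.8  35.9] [232.3  57.4] 88.83639526367188 [508.27154692  28.28125031]
yaxis [0.01798823 0.9998382 ] yaw deg -1.0307054582477762
```

The strip measures 237 x 59 mm against the expected 238 x 60, and both cameras agree. The box centre is about (510, 34.5) with yaw -1°. I'll move to tile1 at (511.5, 130.5) with the claw shut.

>>> jog_arm([
  {"turn": [0,0,0],"slide": [30,-50,0],"claw": 0},
  {"turn": [0,0,0],"slide": [30,-50,0],"claw": 0},
  {"turn": [0,0,0],"slide": [30,-50,0],"claw": 0},
  {"turn": [0,0,0],"slide": [30,-50,0],"claw": 0},
  {"turn": [0,0,0],"slide": [30,-50,0],"claw": 0},
])

```text
t: 1.42
eef_pos: [375.5, 331.6, 214.9]
tcp_rot: [3.141, 0.0, 2.774]
ft_force: [0.1, 0.3, -0.3]
opening: 0.53
grip_force: 0.0
```

>>> jog_arm([
  {"turn": [0,0,0],"slide": [34,-50,0],"claw": 0},
  {"turn": [0,0,0],"slide": [34,-50,0],"claw": 0},
  {"turn": [0,0,0],"slide": [34,-50,-10],"claw": 0},
  {"turn": [0,0,0],"slide": [34,-50,-10],"claw": 0},
  {"turn": [0,0,0],"slide": [0,0,-20],"claw": 0},
])

```text
t: 2.05
eef_pos: [513.0, 130.1, 174.6]
tcp_rot: [3.141, 0.002, 2.769]
ft_force: [-0.4, 0.6, -0.1]
opening: 0.024
grip_force: 0.0
```

>>> jog_arm([
  {"turn": [0,0,0],"slide": [0,0,-50],"claw": 0},
  {"turn": [0,0,0],"slide": [0,0,-40],"claw": 0},
  {"turn": [0,0,0],"slide": [0,0,-10],"claw": 0},
  {"turn": [0,0,0],"slide": [0,0,0],"claw": 0},
])

```text
t: 2.55
eef_pos: [511.0, 133.3, 75.0]
tcp_rot: [-3.142, -0.0, 2.774]
ft_force: [0.1, -0.4, -0.0]
opening: 0.007
grip_force: 0.0
```

>>> jog_arm([
  {"turn": [0,0,0],"slide": [0,0,-2],"claw": 0},
  {"turn": [0,0,0],"slide": [0,0,-2],"claw": 0},
  {"turn": [0,0,0],"slide": [0,0,-1],"claw": 0},
  {"turn": [0,0,0],"slide": [0,0,0],"claw": 0},
])

```text
t: 3.05
eef_pos: [510.9, 133.3, 70.3]
tcp_rot: [3.141, 0.001, 2.774]
ft_force: [-1.5, -0.8, 4.7]
opening: 0.007
grip_force: 2.5
```

>>> jog_arm([
  {"turn": [0,0,0],"slide": [0,0,-1],"claw": 0},
  {"turn": [0,0,0],"slide": [0,0,0],"claw": 0},
])

```text
t: 3.3
eef_pos: [511.0, 133.3, 70.3]
tcp_rot: [3.141, 0.001, 2.774]
ft_force: [-4.2, -1.1, 17.5]
opening: 0.002
grip_force: 9.1
```

Tile1 is rigid, at about 13 N/mm. On to tile2.

>>> jog_arm([
  {"turn": [0,0,0],"slide": [0,0,8],"claw": 0},
  {"turn": [0,0,0],"slide": [0,-51,0],"claw": 0},
  {"turn": [0,0,0],"slide": [0,0,-6],"claw": 0},
  {"turn": [0,0,0],"slide": [0,0,-2],"claw": 0},
  {"turn": [0,0,0],"slide": [0,0,0],"claw": 0},
])

```text
t: 3.92
eef_pos: [511.1, 81.5, 70.2]
tcp_rot: [-3.141, 0.002, 2.775]
ft_force: [-3.3, -13.2, 22.9]
opening: 0.006
grip_force: 11.3
```

Tile2 is rigid too. On to tile3.

>>> jog_arm([
  {"turn": [0,0,0],"slide": [0,0,8],"claw": 0},
  {"turn": [0,0,0],"slide": [0,-47,0],"claw": 0},
  {"turn": [0,0,0],"slide": [0,0,-6],"claw": 0},
  {"turn": [0,0,0],"slide": [0,0,-2],"claw": 0},
  {"turn": [0,0,0],"slide": [0,0,0],"claw": 0},
])

```text
t: 4.55
eef_pos: [511.1, 34.9, 70.2]
tcp_rot: [-3.141, 0.002, 2.775]
ft_force: [-6.6, -13.6, 26.4]
opening: 0.009
grip_force: 12.5
```

Tile3 is rigid. On to tile4.

>>> jog_arm([
  {"turn": [0,0,0],"slide": [0,0,8],"claw": 0},
  {"turn": [0,0,0],"slide": [0,-48,0],"claw": 0},
  {"turn": [0,0,0],"slide": [0,0,-5],"claw": 0},
  {"turn": [0,0,0],"slide": [0,0,-2],"claw": 0},
  {"turn": [0,0,0],"slide": [0,0,0],"claw": 0},
])

```text
t: 5.18
eef_pos: [510.6, -11.7, 69.4]
tcp_rot: [3.142, -0.001, 2.775]
ft_force: [0.9, -0.5, 1.0]
opening: 0.005
grip_force: 0.0
```

Tile4 reads 69.4 mm with only 1 N, so it may be the one that gives. I'll press further.

>>> jog_arm([
  {"turn": [0,0,0],"slide": [0,-1,-1],"claw": 0},
  {"turn": [0,0,0],"slide": [0,0,-1],"claw": 0},
  {"turn": [0,0,0],"slide": [0,0,0],"claw": 0},
])

```text
t: 5.55
eef_pos: [510.8, -13.5, 67.7]
tcp_rot: [3.141, 0.0, 2.774]
ft_force: [0.2, 2.3, 2.6]
opening: -0.001
grip_force: 1.6
```

It gives: 67.7 mm at 2.6 N. Now pressing it fully home.

>>> jog_arm([
  {"turn": [0,0,0],"slide": [0,0,-2],"claw": 0},
  {"turn": [0,0,0],"slide": [0,0,-2],"claw": 0},
  {"turn": [0,0,0],"slide": [0,0,-1],"claw": 0},
  {"turn": [0,0,0],"slide": [0,0,0],"claw": 0},
  {"turn": [0,0,0],"slide": [0,0,0],"claw": 0},
])

```text
t: 6.18
eef_pos: [510.8, -13.8, 63.1]
tcp_rot: [3.141, 0.001, 2.774]
ft_force: [-2.1, 2.4, 12.6]
opening: 0.007
grip_force: 6.4
```

It's home: pressed about 7 mm, with the force rising against the stop. I'll hold briefly, then withdraw straight up.

>>> jog_arm([
  {"turn": [0,0,0],"slide": [0,0,0],"claw": 0},
  {"turn": [0,0,0],"slide": [0,0,0],"claw": 0},
  {"turn": [0,0,0],"slide": [0,0,20],"claw": 0},
  {"turn": [0,0,0],"slide": [0,0,60],"claw": 0},
  {"turn": [0,0,0],"slide": [0,0,60],"claw": 0},
])

```text
t: 6.8
eef_pos: [510.3, -14.1, 203.7]
tcp_rot: [-3.141, -0.002, 2.774]
ft_force: [0.4, 0.2, 0.3]
opening: 0.003
grip_force: 0.0
```

>>> jog_arm([
  {"turn": [0,0,0],"slide": [0,0,50],"claw": 0},
  {"turn": [0,0,0],"slide": [0,0,50],"claw": 0},
  {"turn": [0,0,0],"slide": [0,0,0],"claw": 0},
  {"turn": [0,0,0],"slide": [0,0,0],"claw": 0},
  {"turn": [0,0,0],"slide": [0,0,0],"claw": 0},
])

```text
t: 7.42
eef_pos: [510.3, -13.8, 301.1]
tcp_rot: [-3.141, -0.003, 2.774]
ft_force: [0.3, -0.4, 0.6]
opening: 0.004
grip_force: 0.0
```

Run:
```python
from cell import *
import cv2
d=read_camera("side"); cv2.imwrite("pics/side1.png",cv2.resize(d["frame"][80:330,130:480],None,fx=2,fy=2))
s=state();print(s["t"],s["eef_pos"],s["qvel"].round(3) if hasattr(s["qvel"],"round") else s["qvel"])
for n in("remote","tumbler","lunchbox","teapot"): print(n,[r["xy"] for r in look_for(n,"side")][:1])
```

```text
7.475 [510.38355488 -13.82227635 301.30167259] [ 0.001 -0.001 -0.007  0.002  0.001 -0.001]
remote [[332.1, 204.4]]
tumbler [[358.5, 152.1]]
lunchbox [[295.7, 145.4]]
teapot [[377.4, 330.1]]
```

View pics/side1.png

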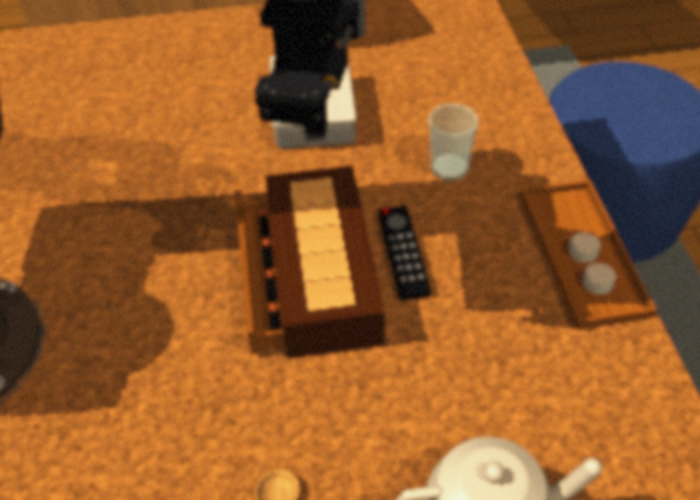

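The drawer stands out to the left of the box, at crop pixel (262,265), and its batteries show. All the tiles are flush. The remote, tumbler and teapot haven't moved. The lunch box is partly hidden by the gripper, which explains its shifted reading. Handing in.

```bash
python3 -c "
from cell import *
print(job_done())"
```

```text
the job is handed in; nothing more can be done
None
```

Tile 4 was the hidden catch: I pressed it fully home, the drawer sprang out by itself, the hand was withdrawn straight up, and the job is handed in (no verdict was returned).

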